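# Swing down the cupboard hatch with the hook pole

## Robot

A 6-joint arm with a two-finger parallel gripper is mounted at the origin on the work surface. World frame = base frame: x ahead of the robot, y to its left, z up, the work surface at z = 0. Lengths are in m, angles in rad, forces in N, time in s.
With the tool pointing down it reaches from about 0.325 to 0.85 m from the base axis. Payload 15.5 kg.
Tool frame: the origin (TCP) lies at the very end of the fingers, on their centre line; the grasp point (between the pads) lies 19 mm behind it; z points along the fingers, y is the line along which they close (so a half turn about z gives the same grasp; the last joint's range is limited). The gripper opens to 91 mm and grips with 3 to 60 N. Pads are 32 mm wide; open, the fingers measure 118 mm over their backs; the gripper's body (76 mm by 178 mm) begins 60 mm behind the grasp point.
Start: joints at [-1.417, 0.494, 1.345, -0, 1.302, -0.096], TCP at [0.154, -0.606, 0.193] pointing down, gripper open.
Joint ranges: [-2.91, 2.91], [-0.82, 2.16], [0.22, 2.67], [-1.22, 4.37], [0.12, 2.79], [-3.08, 3.08]. Speed limits (rad/s): [1.89, 1.89, 2.57, 3.01, 3.01, 3.01].

## Interface

Orientations are given as a unit quaternion [w, x, y, z].
In Python, from plant import robot gives the robot as it stands. The module is installed in compiled form; this text tells all that it offers. Calls block until the motion is done:
- robot.movep(position, orientation): joint-space move of the TCP to a pose.
- robot.servo_line(position, vel=0.15, frame=None): straight line of the TCP; frame=None keeps the orientation; vel is the mean speed in m/s.
- robot.move_joints(angles): joint-space move.
- robot.move_gripper(opening, newtons=None): finger opening in m; newtons is the grip in N (None keeps the last); returns when the fingers have stopped.
- robot.dwell(seconds).
- robot.inverse_kinematics(position, orientation): joint angles nearest the present ones, or None.
- robot.sense(): the state.
- robot.get_image(name): name is "scene" or "top" or "wrist"; returns the picture (480x640x3 uint8, blue, green, red); there is no depth.
- robot.camera_params(name): a dict with "fx", "fy", "cx", "cy" (pixels), "world_from_camera" (4x4, takes a point from camera to world coordinates); the wrist camera has in their place "tool_from_camera" (4x4, takes a point from camera to tool coordinates, whose origin is the TCP and whose axes are the flange's). Camera axes: x right, y down, z forward; pixel columns grow to the right and rows downward; lengths in m; the calibration is good to about 2 mm. A picture is of the moment at which its call begins: read the wrist's pose just before it. camera_params takes no time and is no camera call.
A pose or a line that the arm cannot do raises robot.IKError and nothing moves.
- robot.job_done(): hands the job in; it is judged then, once.
The state is a dict: "time_s": time; "joint_positions": joint angles; "dq": joint speeds; "joint_efforts": joint torques, N m; "eef_pos": TCP position; "tool_rot": TCP orientation; "contact_force": force on the tool from outside, world axes, zero at the start; "torque": the same for the moment, N m; "width": finger opening in m; "grasp_force": force on a finger pad.
Only numpy, scipy, OpenCV 4.12 (cv2) and the standard library are available. Lean on these libraries where they do the work, as an engineer would, in place of code of your own. Each camera call takes 0.05 s, during which the arm holds its last target. There are 200 camera calls.

## Task

Take the hook pole from the ledge, put its prong through the eye on the cupboard's half-open hatch and swing the hatch down with it until it latches and stays down by itself; pull gently, the eye must never take more than 20 N. Then unhook the pole and lay it flat on the ledge without dropping it. Touch the hatch with the pole only, and leave the jar, the cezve, the coaster and the cup stand as they are.

Things in the scene. Friction and masses are not known exactly. Their poses are not given: they have to be found in the camera images.
- hutch: White cupboard on two 18 mm side panels, fixed on the tile ledge: 360 mm wide, 220 mm deep, 430 mm high, open below 180 mm. Origin on the ledge under the middle of the hatch's hinge line (the front plane); x points into the cupboard, y along the hinge line, z up. Its front looks across the ledge to the robot's right (about world -y).
- hinge (a point): Middle of the hatch's hinge line, 200 mm above the ledge; the line runs along the cupboard's y.
- flap: The hatch board: white, 16 mm thick, 356 mm wide, hinged along its LOWER edge so that its top, 208 mm from the hinge line, swings out of the front and down. Origin on the hinge line, y along it like the cupboard's y, z along the board to its free edge, x square to the board (outer face at x = -16 mm). When shut its axes match the cupboard's. 0.75 kg, give or take 20 %.
- hatch (a joint): Angle of the hatch: 0 shut and upright, growing as it swings out and down; latched it stands somewhere from 1.25 to 1.40 rad (72 to 80 degrees down). A stay spring with friction holds it half open at 0.4 to 0.65 and draws it back up from lower down: the pull at the eye, along the swing, grows from about 2 N to 5 to 7 N at 1.2 rad. Not latched, it swings back up to less than 1.0 rad when let go.
- eye (a point): Centre of the steel screw eye on the hatch's outer face, mid-width: 175 mm from the hinge line along the board and 35 mm out from its inner face (19 mm off the outer face). Ring of 4 mm wire, clear opening 18 mm; its hole runs along the hinge line (y). Its screw is short: it stands 20 N at most.
- pole: Hook pole, about 110 g, lying flat on the ledge, hook end towards the cupboard, prong on the side away from the robot. Origin under the grip; x along the pole to the hook, z up. Wooden flat-sided grip x = -90 to 60 mm, 18 mm wide, 22 mm high; then a 7 mm steel rod, 11 mm up, to the bend at x = 140 mm, where a 6 mm prong 34 mm long goes off to -y, bent back 15 degrees towards the grip.
- bend (a point): Bend of the pole's hook: where the axes of rod and prong meet (x = 140, y = 0, z = 11 mm in the pole's frame).
- tip (a point): End of the prong (x = 131, y = -33, z = 11 mm in the pole's frame); 3 mm more with its round end.
- jar: Closed glass sugar jar with steel lid, 72 mm across, about 115 mm high, standing under the cupboard towards its +y side; origin under its centre. To be left alone.
- cezve: Stainless cezve, 82 mm across, 72 mm high, with a 90 mm handle sticking out up to 91 mm high, under the cupboard towards its -y side; origin under its pot. To be left alone.
- coaster: Grey plastic coaster, 94 mm across, 6 mm thick, on the ledge; origin under its centre. To be left alone.
- stand: Three-tier steel stand with porcelain cups, 140 mm across, 290 mm high, fixed on the ledge at the robot's far right; origin under its centre. To be left alone.
- latch (a point): Spring latch inside the cupboard at its -y end, which the roller on the hatch's curved stay runs into; screwed through long slots, so this point is good to 8 mm only. It is first felt somewhere from 1.18 to 1.34 rad; over the next 0.04 rad the pull at the eye must rise to 11 to 15 N, then the latch snaps and the pull drops. The hard stop is 5 mm further at the eye: there the pull shoots up.
Things that resemble listed ones, but are neither listed nor needed, are in the scene too. Of the things that look like the pole, the smaller one is meant.

How it is judged:
On the way, in this order (a step that is already met when the one before it is completed fails the run):
1. the prong is through the eye while the hatch is still half open (y of tip in the frame of eye below -0.004 m and y of bend in the frame of eye above 0 m and distance between each of tip, bend and eye below 0.036 m and value of joint hatch below 1 rad), for 0.1 s.
2. the hatch is swung down to its latch with the prong still through the eye (value of joint hatch above 1.24 rad and y of tip in the frame of eye below 0 m and y of bend in the frame of eye above 0 m and distance between tip and eye below 0.036 m), for 0.1 s.
At the end, for the whole second after the job is handed in: The hatch is latched down (joint above 1.24 rad) and stays there by itself, the pole lies flat and still on the ledge (within 4 degrees of level), and jar, cezve and coaster are within 15 mm of where they stood (value of joint hatch above 1.24 rad and height (world z) of bend below 0.025 m and height (world z) of pole between -0.01 and 0.03 m and linear speed of pole below 0.02 m/s and velocity of joint hatch between -0.05 and 0.05 rad/s and angle between pole's own x axis and vertical between 1.5 and 1.64 rad and distance of each of jar, cezve, coaster from where it was at the start of the episode below 0.015 m); the robot touches nothing.
It fails at once if the hook and the hatch press on each other with more than 20 N (contact force between pole and flap above 20 N).
It fails at once if the gripper or the arm touches the hatch (contact force between any of the fingers, the arm and flap above 0.5 N).
It fails at once if the pole is let go more than 40 mm above the ledge (height (world z) of pole above 0.04 m and contact force between the fingers and pole below 0.2 N).
It fails at once if the jar, the cezve or the coaster is knocked over or shoved away (distance of any of jar, cezve, coaster from where it was at the start of the episode above 0.03 m).
It fails at once if the cup stand is struck (contact force between any of the arm, the fingers, pole and stand above 2 N).
It also fails if it takes over 64 s, if anything falls off the work surface, if the arm or the gripper's body presses on something with over 40 N, if the wrist force passes 120 N, or if a joint passes its speed limit or range.

## Working session

There is one attempt and no reset: what is moved stays moved. The work goes in short steps, each a Python script; the robot and the scene stay as the last script left them, time stands still between calls to the robot, and variables do not carry over. Pictures are saved under pics/ and viewed, at most 10 in all, crops included, and the job is handed in when it is done.

```bash
mkdir -p pics; python3 - <<'E'
from plant import robot
import cv2,numpy as np
for n in ["scene","top","wrist"]:
    cv2.imwrite(f"pics/{n}0.png",robot.get_image(n))
    p=robot.camera_params(n);print(n,{k:np.round(v,4).tolist() for k,v in p.items()})
s=robot.sense();print({k:np.round(v,3).tolist() for k,v in s.items()})
E
```

```text
scene {'fx': 475.5588, 'fy': 475.5588, 'cx': 324.2421, 'cy': 226.7083, 'world_from_camera': [[0.7676, 0.3678, -0.525, 1.1093], [0.6405, -0.4093, 0.6497, -0.6162], [0.0241, -0.835, -0.5498, 0.7809], [0.0, 0.0, 0.0, 1.0]]}
top {'fx': 472.5577, 'fy': 472.5577, 'cx': 312.748, 'cy': 241.505, 'world_from_camera': [[-0.0273, -0.9857, 0.1662, 0.3784], [-0.9996, 0.026, -0.0104, 0.0266], [0.0059, -0.1664, -0.986, 1.4586], [0.0, 0.0, 0.0, 1.0]]}
wrist {'fx': 415.6163, 'fy': 415.6163, 'cx': 323.1368, 'cy': 239.2631, 'tool_from_camera': [[0.0001, -0.9704, -0.2414, 0.0688], [1.0, -0.0, 0.0005, -0.0001], [-0.0005, -0.2414, 0.9704, -0.1914], [0.0, 0.0, 0.0, 1.0]]}
{'time_s': 0.15, 'joint_positions': [-1.418, 0.494, 1.346, 0.0, 1.302, -0.096], 'dq': [0.001, -0.003, -0.003, 0.002, 0.001, 0.001], 'joint_efforts': [0.001, -87.92, -38.205, 0.071, 0.05, -0.0], 'eef_pos': [0.154, -0.605, 0.192], 'tool_rot': [-0.0, 0.992, 0.124, -0.0], 'contact_force': [-0.961, 0.126, 0.289], 'torque': [0.019, 0.019, -0.052], 'grasp_force': 0.0, 'width': 0.091}
```

View pics/scene0.png

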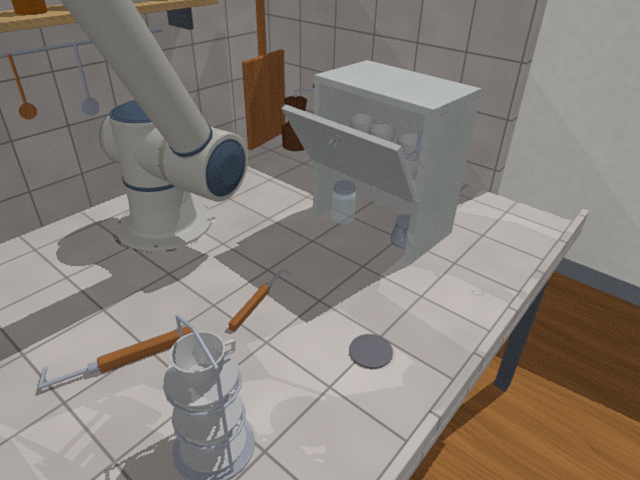

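View pics/top0.png

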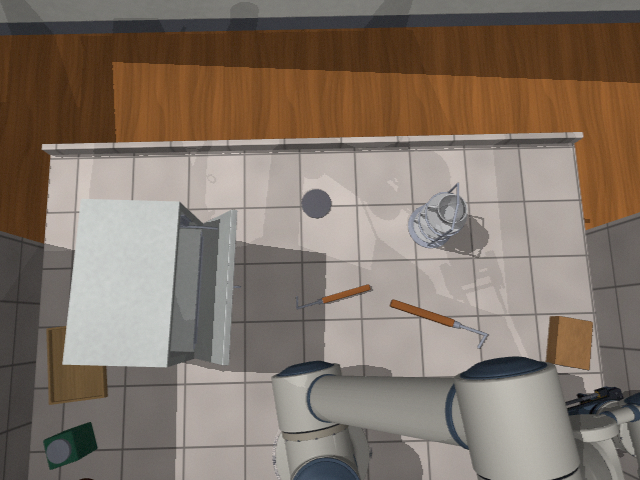

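Pole candidates are the small orange-grip pole (scene 250,307; top 345,294) and the larger one (scene 140,350; top 425,312, hook pointing away from the cupboard). The description calls for the smaller one, with its hook towards the cupboard at top 300,302. The eye shows faintly at scene (333,143). The stand is at scene (210,400), the coaster at (371,351), the jar at (344,203) and the cezve at (402,232).

```bash
cat > h.py <<'E'
from plant import robot
import cv2,numpy as np
from scipy.spatial.transform import Rotation as Rn
def quat(R): return Rn.from_matrix(R).as_quat(scalar_first=True)
def rot(q): return Rn.from_quat(q,scalar_first=True).as_matrix()
def toolR(phi,p,s=1):
    """pole x heading phi (world yaw), pitch p up; tool x along s*pole x"""
    px=np.array([np.cos(phi)*np.cos(p),np.sin(phi)*np.cos(p),np.sin(p)])
    z=np.array([np.cos(phi)*np.sin(p),np.sin(phi)*np.sin(p),-np.cos(p)])
    x=s*px; return np.column_stack([x,np.cross(z,x),z])
def cam(name):
    P=robot.camera_params(name)
    if name=="wrist":
        s=robot.sense(); T=np.eye(4);T[:3,:3]=rot(s["tool_rot"]);T[:3,3]=s["eef_pos"]
        W=T@P["tool_from_camera"]
    else: W=np.array(P["world_from_camera"])
    return P,W,robot.get_image(name)
def ray(P,W,px):
    d=W[:3,:3]@np.array([(px[0]-P["cx"])/P["fx"],(px[1]-P["cy"])/P["fy"],1]);return W[:3,3],d/np.linalg.norm(d)
def onz(P,W,px,z):
    o,d=ray(P,W,px);return o+d*(z-o[2])/d[2]
def onplane(P,W,px,n,c):
    o,d=ray(P,W,px);return o+d*((c-n@o)/(n@d))
def tri(rays):
    A=sum(np.eye(3)-np.outer(d,d) for o,d in rays);b=sum((np.eye(3)-np.outer(d,d))@o for o,d in rays)
    return np.linalg.solve(A,b)
def proj(P,W,X):
    c=np.linalg.inv(W)@np.append(X,1);return np.array([P["fx"]*c[0]/c[2]+P["cx"],P["fy"]*c[1]/c[2]+P["cy"]])
def orange(im):
    h=cv2.cvtColor(im,cv2.COLOR_BGR2HSV);return cv2.inRange(h,(4,120,50),(20,255,255))
E
python3 - <<'E'
from h import *
for n,r in [("top",(310,275,380,315)),]:
    P,W,im=cam(n)
    m=orange(im);M=np.zeros_like(m);M[r[1]:r[3],r[0]:r[2]]=m[r[1]:r[3],r[0]:r[2]]
    c=max(cv2.findContours(M,0,2)[0],key=cv2.contourArea);R=cv2.minAreaRect(c);b=cv2.boxPoints(R)
    print(R,[onz(P,W,q,.02).round(3) for q in b], onz(P,W,R[0],.02))
    print("hook",onz(P,W,(300,302),.011),"coaster",onz(P,W,(316,203),.006),"stand",onz(P,W,(432,228),.0))
    # hutch top corners z=.43
    for q in [(84,200),(180,202),(167,366),(63,363)]: print("top",onz(P,W,q,.43))
    e1=ray(P,W,(240,285))
P,W,im=cam("scene")
print("eye",tri([e1,ray(P,W,(333,143))]))
for q in [(370,64),(475,90),(316,77)]: print(onz(P,W,q,.43))
E=tri([e1,ray(P,W,(333,143))])
for s in (1,-1):
  for p in (0,.5,.8):
    for phi in (1.4,1.57,1.75):
      R=toolR(phi,p,s); 
      res=[]
      for th in (.5,.9,1.3):
        e=np.array([E[0],E[1]+.115,.2])+np.array([0,-.035*np.cos(th)-.175*np.sin(th),-.035*np.sin(th)+.175*np.cos(th)])
        tcp=e-.13*s*R[:,0]+.019*R[:,2]
        j=robot.inverse_kinematics(tcp,quat(R)); res.append(None if j is None else np.round(j,2).tolist())
      print(s,p,phi,res)
E
```

```text
((345.7547607421875, 293.36627197265625), (5.530459880828857, 48.75834274291992), 73.61045837402344) [array([ 0.448, -0.011,  0.02 ]), array([ 0.486, -0.154,  0.02 ]), array([ 0.47 , -0.158,  0.02 ]), array([ 0.432, -0.015,  0.02 ])] [ 0.4588415  -0.08422616  0.02      ]
hook [0.43697961 0.05522391 0.011     ] coaster [ 0.74638793 -0.0023206   0.006     ] stand [ 0.65751933 -0.36546132  0.        ]
top [0.65925052 0.52409165 0.43      ]
top [0.64912379 0.30996054 0.43      ]
top [0.29362008 0.33044824 0.43      ]
top [0.30587005 0.54948962 0.43      ]
eye [0.47035169 0.1925107  0.33552093]
[0.33591632 0.52511229 0.43      ]
[0.65936039 0.51101371 0.43      ]
[0.31054595 0.32110811 0.43      ]
1 0 1.4 [[0.01, 0.13, 1.54, -0.0, 1.47, 0.18], [-0.09, 0.17, 1.65, -0.0, 1.32, 0.08], [-0.13, 0.24, 1.76, -0.0, 1.14, 0.04]]
1 0 1.57 [[0.01, 0.17, 1.5, -0.0, 1.48, 0.01], [-0.09, 0.2, 1.6, -0.0, 1.33, -0.09], [-0.13, 0.28, 1.71, -0.0, 1.16, -0.13]]
1 0 1.75 [[0.01, 0.2, 1.45, -0.0, 1.49, -0.17], [-0.08, 0.24, 1.55, -0.0, 1.35, -0.26], [-0.12, 0.31, 1.66, -0.0, 1.17, -0.3]]
1 0.5 1.4 [[-0.34, 0.
[... 1135 characters left out ...]
1.82, 0.51, 1.22, 2.65], [-0.48, 0.4, 1.89, 0.55, 1.08, 2.52]]
-1 0.5 1.57 [[-0.32, 0.27, 1.67, 0.48, 1.4, 2.7], [-0.4, 0.35, 1.72, 0.47, 1.31, 2.56], [-0.44, 0.45, 1.78, 0.49, 1.18, 2.45]]
-1 0.5 1.75 [[-0.28, 0.34, 1.56, 0.45, 1.49, 2.59], [-0.36, 0.41, 1.61, 0.43, 1.41, 2.47], [-0.39, 0.51, 1.67, 0.43, 1.28, 2.38]]
-1 0.8 1.4 [[-0.48, 0.34, 1.88, 0.78, 1.32, 2.47], [-0.57, 0.46, 1.9, 0.77, 1.26, 2.32], [-0.6, 0.6, 1.94, 0.79, 1.16, 2.17]]
-1 0.8 1.57 [[-0.43, 0.41, 1.75, 0.72, 1.43, 2.43], [-0.51, 0.51, 1.77, 0.69, 1.38, 2.31], [-0.55, 0.64, 1.8, 0.7, 1.28, 2.19]]
-1 0.8 1.75 [[-0.38, 0.48, 1.62, 0.66, 1.55, 2.4], [-0.45, 0.57, 1.64, 0.62, 1.5, 2.28], [-0.48, 0.68, 1.66, 0.61, 1.4, 2.18]]
```

```bash
python3 - <<'E'
from h import *
import pickle
s=robot.sense()
robot.servo_line(np.array(s["eef_pos"])+[0,0,.22],vel=.25)
R=toolR(1.83,0)
robot.movep([.455,-.07,.38],quat(R)); robot.servo_line([.455,-.07,.22],vel=.2); robot.dwell(.2)
V=[cam("wrist")]
E=np.array([.470,.1925,.3355])
for phi,p in [(1.0,1.0),(2.0,1.0),(1.5,.8)]:
    R=toolR(phi,p); t=E-.13*R[:,2]
    try: robot.movep(t,quat(R))
    except robot.IKError as e: print("IK",phi,p); continue
    robot.dwell(.2); V.append(cam("wrist"))
pickle.dump(V,open("V.pkl","wb"))
print(robot.sense()["time_s"])
for i,v in enumerate(V): print(proj(v[0],v[1],E))
a=[v[2][60:460,120:520] if i else v[2][:,100:580] for i,v in enumerate(V)]
a=[cv2.resize(x,(400,300) if i==0 and 0 else (400,400))[:, :] for i,x in enumerate(a)]
cv2.imwrite("pics/mont.png",cv2.resize(np.vstack([np.hstack(a[:2]),np.hstack((a[2:]+[a[0]])[:2])]),(600,600)))
E
```

```text
7.9667
[ 1440.07555315 -2451.83167365]
[322.58337749 223.77477688]
[322.486577  223.4375248]
[321.13665716 223.26562859]
```

View pics/mont.png

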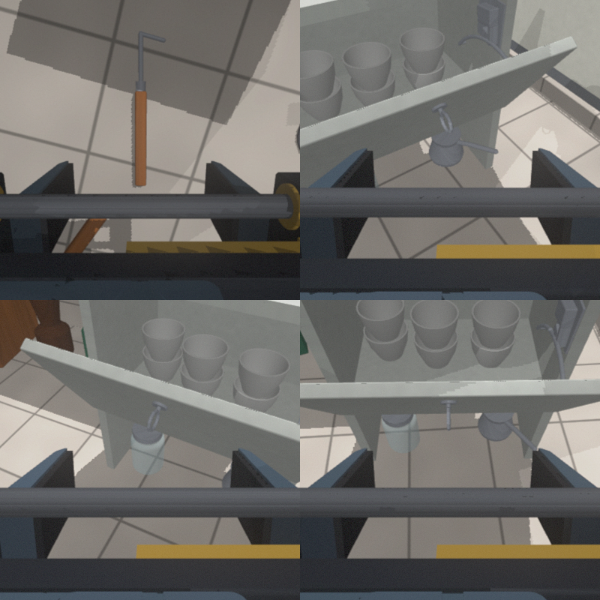

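The montage shows the pole from grip to hook with its prong to the right (hook at about 140,35 in the montage, clear of the big one). The eye appears in views 1, 2 and 3, at about (316,217), (329,213) and (319,209) in full-image pixels. Next I crop the eye, and the hook as a check on the choice.

```bash
python3 - <<'E'
from h import *
import pickle
V=pickle.load(open("V.pkl","rb"))
def crop(im,c,r,w=60): return cv2.resize(im[r-w//2:r+w//2,c-w//2:c+w//2],(400,400) if 0 else (360,360),interpolation=cv2.INTER_CUBIC)
P,W,im=V[0]
m=orange(im);m[300:]=0
c=max(cv2.findContours(m,0,2)[0],key=cv2.contourArea);R=cv2.minAreaRect(c);b=cv2.boxPoints(R);print(R)
print([onz(P,W,q,.022).round(4) for q in b],onz(P,W,R[0],.022))
def tick(a):
    for k in range(0,360,60): a[:5,k]=a[:5,k+1]=(0,0,255); a[k,:5]=(0,0,255)
    return a
cv2.imwrite("pics/c1.png",np.hstack([tick(crop(V[1][2],318,217)),tick(crop(V[2][2],329,213))]))
cv2.imwrite("pics/c2.png",np.hstack([tick(crop(V[3][2],319,213)),tick(crop(im,340,95,120))]))
E
```

```text
((324.5, 221.0), (150.0, 17.0), 90.0)
[array([ 0.4359, -0.0152,  0.022 ]), array([ 0.451 , -0.0112,  0.022 ]), array([ 0.4894, -0.1529,  0.022 ]), array([ 0.473 , -0.1573,  0.022 ])] [ 0.46147008 -0.08094513  0.022     ]
```

View pics/c1.png

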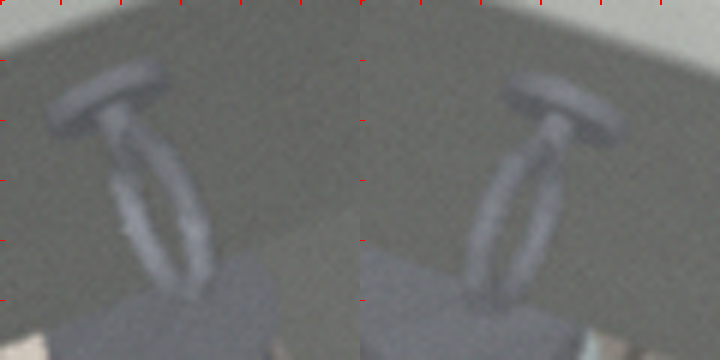

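View pics/c2.png

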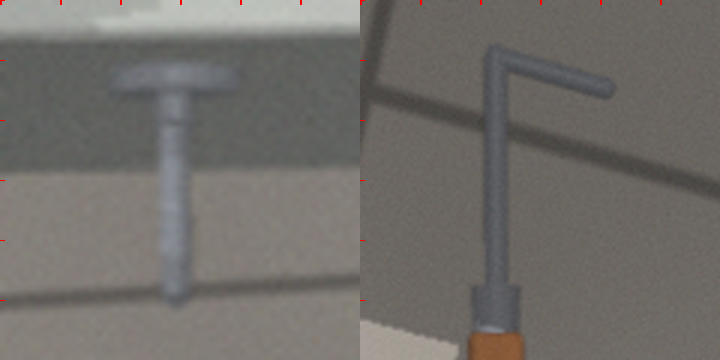

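```bash
python3 - <<'E'
from h import *
import pickle
V=pickle.load(open("V.pkl","rb"))
r=lambda i,q:ray(V[i][0],V[i][1],q)
a,b=(314.7,222.5),(324.8,218.5)
E=tri([r(1,a),r(2,b)]);print("eye",E)
for i,q in ((1,a),(2,b),(3,(318.2,213-30+205/6))): print(proj(V[i][0],V[i][1],E)-q)
E2=tri([r(1,(318-30+107/6,217-30+97/6)),r(2,(329-30+205/6,213-30+107/6))]);print("plate",E2,E-E2,np.linalg.norm(E-E2),"th",np.arctan2(E2[2]-E[2],np.hypot(*(E2-E)[:2])))
P,W,_=V[0]
bend=onz(P,W,(325.7,53.3),.011);tip=onz(P,W,(363.3,64.3),.011);c=onz(P,W,(324.5,221),.022)
f=bend-c;phi=np.arctan2(f[1],f[0]);print("bend",bend,"tip",tip,np.linalg.norm(tip-bend),"phi",phi,np.hypot(f[0],f[1]),"origin",bend-.14*np.array([np.cos(phi),np.sin(phi),0]))
# hutch via top cam: hinge point estimate from front top edge
P,W,im=cam("top")
A=onz(P,W,(180,202),.43);B=onz(P,W,(167,366),.43);mid=(A+B)/2;d=(B-A)/np.linalg.norm(B-A);print("front mid",mid,np.linalg.norm(B-A),"phi_h",np.arctan2(d[1],d[0])-np.pi/2, (E-mid)@np.array([-d[1]*-1,d[0],0])*0)
cv2.imwrite("pics/top_c.png",cv2.resize(im[180:390,50:260],(600,600),interpolation=cv2.INTER_CUBIC))
E
```

```text
eye [0.46783059 0.20129178 0.33155297]
[-0.25885898 -0.69342659]
[-0.26267689  0.68439618]
[-0.46102113 -0.02211639]
plate [0.46888577 0.21604072 0.33995957] [-0.00105519 -0.01474894 -0.0084066 ] 0.017009276171194694 th 0.5169561378030061
bend [0.42381647 0.06500867 0.011     ] tip [0.4588877 0.0648442 0.011    ] 0.035071610779718626 phi 1.8232742087277014 0.15073256251399775 origin [ 0.45878904 -0.07055283  0.011     ]
front mid [0.47137194 0.32020439 0.43      ] 0.35609356886464427 phi_h 1.5132299552114161 0.0
```

View pics/top_c.png

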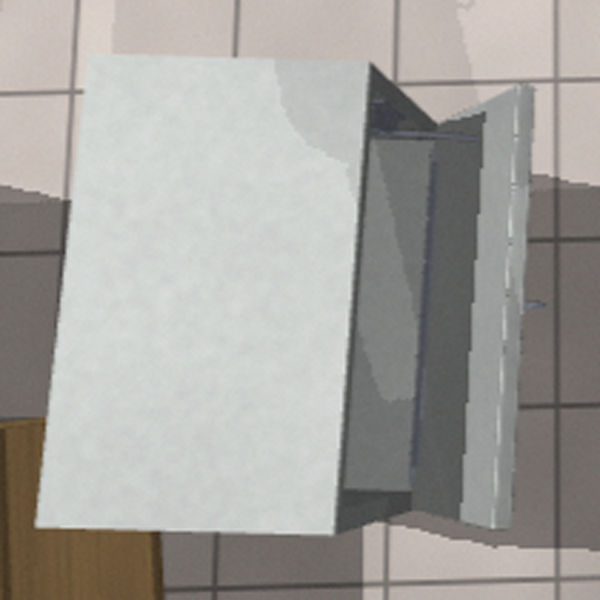

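Eye at (0.468, 0.201, 0.332), which puts the hatch angle near 0.54 and agrees with the hinge derived from the cupboard's top edge. Pole heading is 1.823, with the bend at (0.424, 0.065). The chosen pole is confirmed: small orange grip, prong on the far side. Grasping it now.

```bash
cat >> h.py <<'E'
PHI=1.5132; EX=np.array([np.cos(PHI),np.sin(PHI),0]); EY=np.array([-np.sin(PHI),np.cos(PHI),0]); EZ=np.array([0,0,1.])
H=np.array([.4714,.3202,.2]); E0=np.array([.4678,.2013,.3316])
def eye(th): return H+E0off+EX*(-.035*np.cos(th)-.175*np.sin(th))+EZ*(-.035*np.sin(th)+.175*np.cos(th))
E0off=np.zeros(3); E0off=E0-eye(.537)
E
python3 - <<'E'
from h import *
print("off",E0off)
ph=1.823;d=np.array([np.cos(ph),np.sin(ph),0]);o=np.array([.4588,-.0706,0]);R=toolR(ph,0)
g=o+.03*d
s=robot.sense();robot.servo_line(np.array(s["eef_pos"])-.06*rot(s["tool_rot"])[:,2])
robot.movep(g+[0,0,.15],quat(R))
robot.servo_line(g+[0,0,.04],vel=.15);robot.servo_line(g+[0,0,.003],vel=.05)
print(robot.sense()["contact_force"])
robot.move_gripper(.0,60);s=robot.sense();print(s["width"],s["grasp_force"],s["contact_force"])
robot.servo_line(g+[0,0,.15],vel=.1);robot.dwell(.3)
s=robot.sense();print(s["width"],s["grasp_force"],s["contact_force"],s["torque"],s["time_s"],s["eef_pos"])
P,W,im=cam("wrist")
for q in [(.11,0,-.008),(.101,.033,-.008)]:
    print(proj(P,W,np.array(s["eef_pos"])+rot(s["tool_rot"])@q))
import pickle;pickle.dump((P,W,im,s["eef_pos"],s["tool_rot"]),open("G.pkl","wb"))
cv2.imwrite("pics/grip.png",cv2.resize(im[0:180,240:440],(800,720)[:1]+(600,) if 0 else (660,594),interpolation=cv2.INTER_CUBIC))
E
```

```text
off [ 0.00328453  0.00049843 -0.00086365]
[-0.4929224  -0.1585571   0.39517447]
0.0004929443507105713 0.0 [-0.12176333  0.25184527  0.00792246]
0.000462500054612784 0.0 [ 0.73037307 -0.28395506  1.88211787] [ 0.0224354  -0.10213955  0.01450495] 14.8167 [ 0.45121043 -0.041515    0.14982157]
[320.83472464  28.48010425]
[401.56913458  52.60958053]
```

View pics/grip.png

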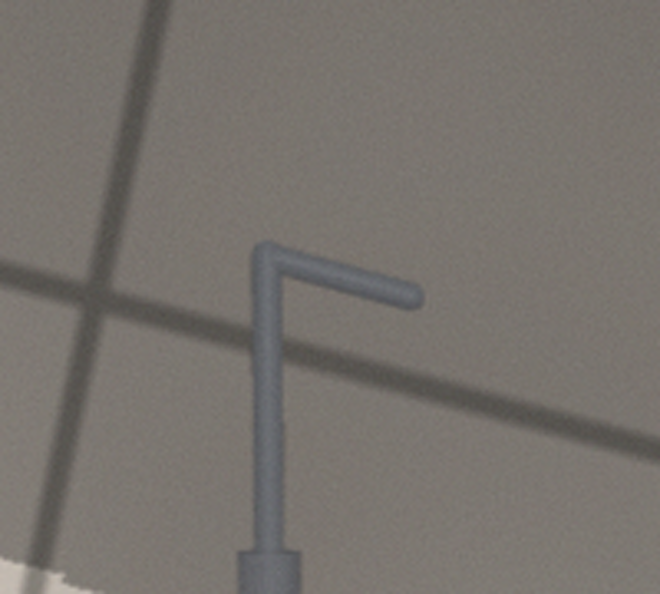

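The fingers closed to 0 and the pole is still on the ledge (bend at about 321,76). I'll look from higher up to see why.

```bash
python3 - <<'E'
from h import *
import pickle
P,W,im,_,_=pickle.load(open("G.pkl","rb"))
print("bend",onz(P,W,(321.2,75.8),.011),"tip",onz(P,W,(240+418/3.3,295/3.3),.011),"ferr",onz(P,W,(240+268/3.3,550/3.3),.011))
robot.move_gripper(.091,60)
s=robot.sense();print(s["width"]);robot.servo_line(np.array(s["eef_pos"])+[.0,-.0,.09],vel=.2);robot.dwell(.2)
P,W,im=cam("wrist");pickle.dump((P,W,im),open("G2.pkl","wb"))
m=orange(im);m[300:]=0
c=max(cv2.findContours(m,0,2)[0],key=cv2.contourArea);R=cv2.minAreaRect(c);print(R,[onz(P,W,q,.022).round(4) for q in cv2.boxPoints(R)],s["eef_pos"])
P,W,t=cam("top");sc=cam("scene")[2]
cv2.imwrite("pics/re.png",np.hstack([im[:,100:580][:, :],np.vstack([cv2.resize(t[230:350,280:440],(320,240)),cv2.resize(sc[240:400,180:340],(320,240))])]))
E
```

```text
bend [0.42331561 0.06592508 0.011     ] tip [0.45876923 0.06517944 0.011     ] ferr [0.43995406 0.00111977 0.011     ]
0.09077990770980314
((322.4999694824219, 237.49996948242188), (122.99998474121094, 14.999998092651367), 90.0) [array([ 0.4368, -0.0146,  0.022 ]), array([ 0.4509, -0.0109,  0.022 ]), array([ 0.4835, -0.1351,  0.022 ]), array([ 0.4682, -0.1391,  0.022 ])] [ 0.45129817 -0.04154312  0.15000291]
```

View pics/re.png

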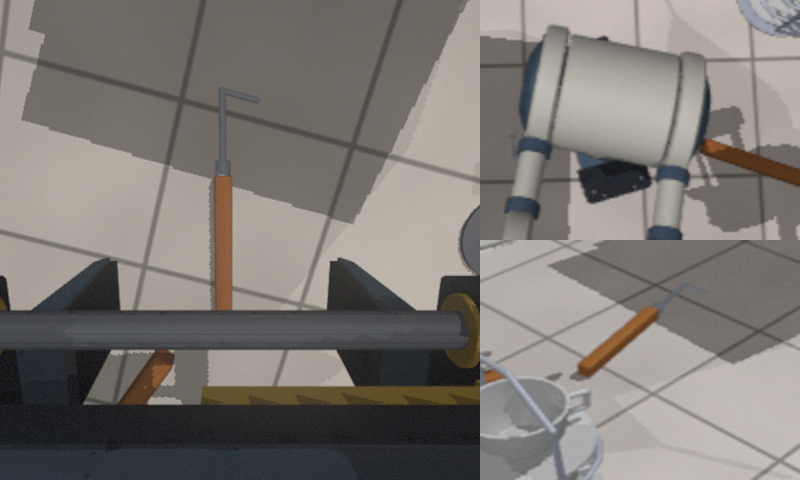

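The pole hasn't moved and the TCP was over the grip, so I'll repeat the grasp slowly, recording the state and taking a picture while straddling the grip.

```bash
python3 - <<'E'
from h import *
ph=1.823;d=np.array([np.cos(ph),np.sin(ph),0]);o=np.array([.4588,-.0706,0]);R=toolR(ph,0)
g=o+.03*d
robot.servo_line(g+[0,0,.04],vel=.15,frame=quat(R));robot.servo_line(g+[0,0,.003],vel=.05)
robot.dwell(.3);s=robot.sense();print(s["eef_pos"],s["tool_rot"],quat(R),s["contact_force"],s["time_s"])
a=cam("scene")[2][240:400,180:340]
for w in (.03,.022,.014):
    robot.move_gripper(w,20);s=robot.sense();print(w,s["width"],s["grasp_force"],s["contact_force"],s["time_s"])
    if w==.022:b=cam("scene")[2][240:400,180:340]
c=cam("wrist")[2]
robot.dwell(.3);s=robot.sense();print(s["width"],s["grasp_force"])
cv2.imwrite("pics/re2.png",np.vstack([np.hstack([cv2.resize(a,(400,300)),cv2.resize(b,(400,300))]),np.hstack([cv2.resize(c,(400,300)),cv2.resize(cam("scene")[2][240:400,180:340],(400,300))])]))
E
```

```text
[ 0.45141061 -0.04158536  0.00316197] [1.60634046e-04 6.12570474e-01 7.90415956e-01 6.81870186e-05] [-0.          0.6125608   0.79042347  0.        ] [ 0.94385292 -1.52642489 -0.08130325] 19.8833
0.03 0.029758512685341066 0.0 [-0.27917556 -0.47860507 -0.43667325] 20.9583
0.022 0.021877970778330376 0.0 [-0.18057428 -0.0490178   0.54892732] 21.3167
0.014 0.013779009332932989 0.0 [0.13853361 0.8819283  1.02171483] 21.725
0.014103613941798574 0.0
```

View pics/re2.png

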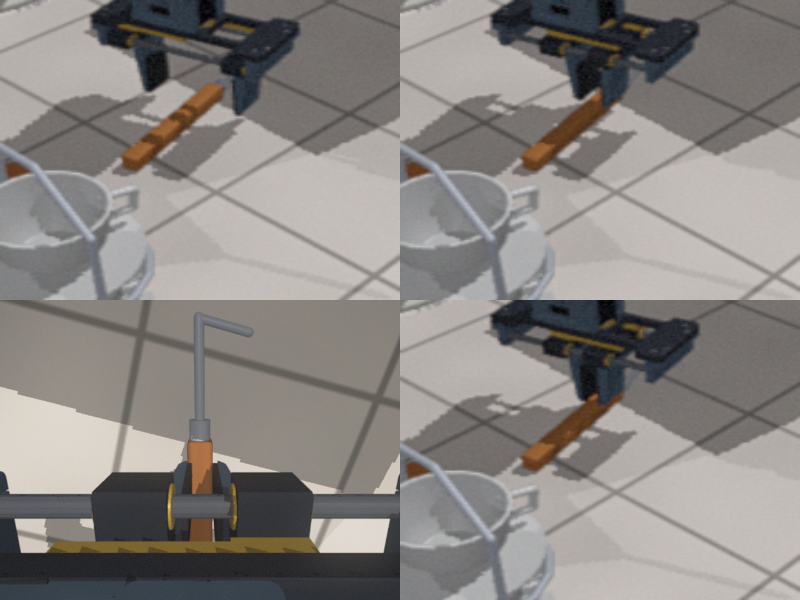

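```bash
python3 - <<'E'
from h import *
s=robot.sense();p=np.array(s["eef_pos"]);R=rot(s["tool_rot"]);print(p,s["width"],s["time_s"])
P,W,im=cam("scene");Pt,Wt,it=cam("top");Pw,Ww,iw=cam("wrist")
for sg in (-1,1):
    for dx in (-.016,.016):
        for w in (.007,.021): print(sg,dx,w,"scene",proj(P,W,p+R@[dx,sg*w,0]).round(1))
print("grip end top corners scene", [proj(P,W,np.array([.4588,-.0706,z])+0.06*np.array([np.cos(1.823),np.sin(1.823),0])).round(1) for z in (0,.022)])
print("grip tail", [proj(P,W,np.array([.4588,-.0706,z])-0.09*np.array([np.cos(1.823),np.sin(1.823),0])).round(1) for z in (0,.022)])
print("bend",[proj(P,W,np.array([.4235,.0655,.011])).round(1)])
c=im[230:330,200:320];cv2.imwrite("pics/re3.png",cv2.resize(c,(720,600),interpolation=cv2.INTER_CUBIC))
E
```

```text
[ 0.45134125 -0.04155609  0.00299862] 0.014062339704920178 22.125
-1 -0.016 0.007 scene [253.6 301.3]
-1 -0.016 0.021 scene [248.6 299.5]
-1 0.016 0.007 scene [260.7 293.4]
-1 0.016 0.021 scene [255.8 291.6]
1 -0.016 0.007 scene [258.6 303.1]
1 -0.016 0.021 scene [263.7 305. ]
1 0.016 0.007 scene [265.6 295.1]
1 0.016 0.021 scene [270.6 296.9]
grip end top corners scene [array([266.2, 291.8]), array([265.8, 284.9])]
grip tail [array([231. , 331.7]), array([230.2, 324.6])]
bend [array([282.2, 270. ])]
```

View pics/re3.png

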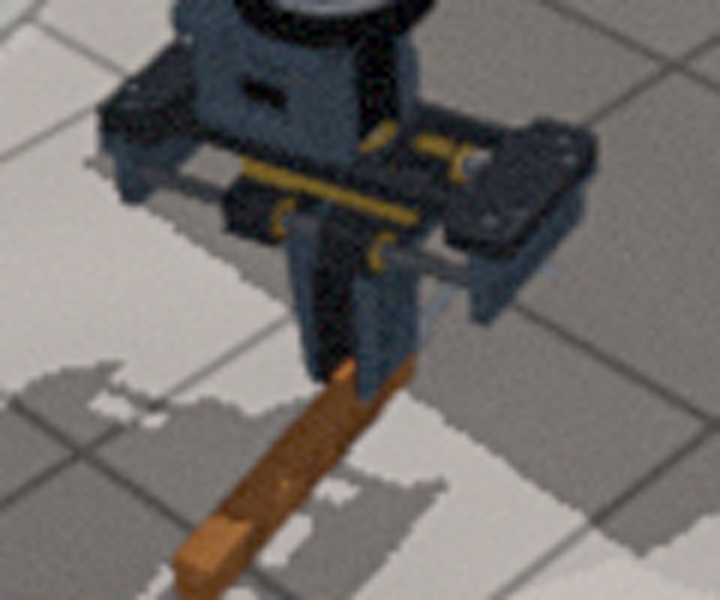

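The scene picture shows the fingertips about 20 mm higher than reported, at (261,297) against an expected (259–264,304), so they were hovering over the grip. I'll go down with a contact guard to find the real height.

```bash
python3 - <<'E'
from h import *
robot.move_gripper(.032,60)
s=robot.sense();p=np.array(s["eef_pos"]);f0=np.array(s["contact_force"])
print(f0)
for k in range(1,16):
    robot.servo_line(p-[0,0,.002*k],vel=.04)
    s=robot.sense();f=np.array(s["contact_force"])-f0
    print(k,np.round(s["eef_pos"],4)[2],f.round(1))
    if abs(f[2])>4: break
print(s["time_s"])
E
```

```text
[ 0.5561549  -0.45520146 -0.41200541]
1 0.0009 [0.2 1.1 1.2]
2 -0.0011 [ 0.   0.6 -0.2]
3 -0.0031 [-0.6  0.3  1.5]
4 -0.0051 [-0.1  0.5  0.2]
5 -0.0071 [ 1.  -0.3  1. ]
6 -0.0091 [-0.2  1.2  1.1]
7 -0.0111 [-0.4  0.4  0.8]
8 -0.0131 [-0.5  0.8  0.1]
9 -0.0151 [0.1 0.5 0.5]
10 -0.0171 [-0.   0.8  0. ]
11 -0.0191 [-0.4  0.4  1.4]
12 -0.021 [-1.   0.6  2.7]
13 -0.0212 [-9.   1.9 64. ]
26.0083
```

The fingertips touch the ledge at a reported z of -0.0205. The fingers are therefore about 20 mm shorter than the TCP frame says, while the camera frame stays consistent (the eye, hinge and angle agree). I'll regrasp with that offset and check the lifted grip against the scene camera by its orange mask.

```bash
cat >> h.py <<'E'
PP=.8; RT=toolR(PHI,PP)
BT=np.array([.0986,0,-.0295])               # bend in tool frame
PD=np.array([-np.sin(np.radians(15)),0.,0.]) # prong dir in tool = (-sin15, +-cos15)
PD=np.array([-np.sin(np.radians(15)),np.cos(np.radians(15)),0])  # tool y = -pole y
MT=BT+.0165*PD                               # hooking point on the prong
def tcp_for(pt): return np.asarray(pt)-RT@MT
PDW=RT@PD
def force(n=4):
    F=[]
    for _ in range(n): robot.dwell(.02);F.append(robot.sense()["contact_force"])
    return np.mean(F,0)
E
python3 - <<'E'
from h import *
print("tool y vs -EY",(RT[:,1]@-EY),"PDW",PDW)
ph=1.823;d=np.array([np.cos(ph),np.sin(ph),0]);o=np.array([.4588,-.0706,0])
g=o+.042*d
robot.servo_line(g+[0,0,-.0185],vel=.05)
robot.move_gripper(.0,60);s=robot.sense();print(s["width"],s["grasp_force"],s["contact_force"])
if s["width"]<.015: raise SystemExit("miss")
robot.servo_line(g+[0,0,.08],vel=.15)
a=tcp_for(eye(.537)-.05*PDW-.08*EX)
robot.movep(a,quat(RT));robot.dwell(.1)
s=robot.sense();print(s["width"],s["grasp_force"],s["time_s"],np.round(s["eef_pos"],4))
P,W,im=cam("scene");m=orange(im)
T=np.array(s["eef_pos"]);R=rot(s["tool_rot"])
pol=lambda x,z=0:T+R@(BT+np.array([x-.14,0,z]))
print("pred tail",proj(P,W,pol(-.09)),"mid",proj(P,W,pol(-.04)),"front",proj(P,W,pol(.06)),"20mm lower mid",proj(P,W,pol(-.04)-[0,0,.02]))
n,l,st,ce=cv2.connectedComponentsWithStats(m)
for i in range(1,n):
    if st[i,4]>60: print(st[i],ce[i].round(1))
import pickle;pickle.dump((cam("wrist"),cam("scene"),T,R),open("L.pkl","wb"))
E
```

```text
tool y vs -EY 1.0 PDW [ 0.95394403 -0.23562498 -0.18566542]
0.017974254390662785 59.989800453186035 [ 0.06164398  0.53602529 -1.75455135]
0.0178395738059936 59.98985409736633 28.4833 [0.3966 0.0899 0.2514]
pred tail [243.23846793 224.99267548] mid [254.1063772 206.1677086] front [275.73054603 168.71117012] 20mm lower mid [254.59594901 213.54240853]
[  9   0  40  16 490] [29.  7.]
[ 68   0  38  10 313] [85.9  3.8]
[ 243    0   63  146 3702] [266.6  87.6]
[  8  54  29  65 357] [23.2 98. ]
[241 185  28  41 404] [254.5 205.5]
[  409   272   231   208 29969] [553.9 399.1]
[  97  330   82   43 1258] [136.6 351.3]
```

The grasp is good (width 18 mm, 60 N). The grip's mask centre at scene (254.5,205.5) matches the prediction (254.1,206.2), so the geometry is confirmed. Next: guarded insertion, then a first pull.

```bash
python3 - <<'E'
from h import *
e=eye(.537)
robot.servo_line(tcp_for(e-.05*PDW),vel=.12);robot.dwell(.15);f0=force()
for b in (.036,.026,.018,.010,0):
    robot.servo_line(tcp_for(e-b*PDW),vel=.06);f=force(2)-f0;print(b,f.round(1))
    if np.linalg.norm(f)>4: print("HIT");robot.servo_line(tcp_for(e-.05*PDW),vel=.1);raise SystemExit
np.save("f0.npy",f0)
# gentle pull test: contact should come after ~6 mm
for th in (.57,.61,.66):
    robot.servo_line(tcp_for(eye(th)),vel=.05);f=force(3)-f0;print(th,f.round(1))
    if np.linalg.norm(f)>9: break
print(robot.sense()["time_s"])
E
```

```text
0.036 [-0.9 -0.9  0.3]
0.026 [-0.5  0.1  0.1]
0.018 [-0.5  0.3  0.2]
0.01 [-0.2  0.4 -0.1]
0 [-0.1 -0.1  0.1]
0.57 [-0.2 -0.5  0.4]
0.61 [-0.4  0.1  0.4]
0.66 [-0.5 -0.1  0.7]
32.45
```

```bash
python3 - <<'E'
from h import *
import pickle
f0=np.load("f0.npy")
for th in (.75,.85):
    robot.servo_line(tcp_for(eye(th)),vel=.06);f=force(4)-f0;print(th,f.round(1))
    if np.linalg.norm(f)>11: break
old=pickle.load(open("L.pkl","rb"))[1]
P,W,im=cam("scene")
# flap top-corner row: projected free-edge (robot side / far side) at th and .537
def edge(th,y): return H+E0off+EY*y-EX*.208*np.sin(th)+EZ*.208*np.cos(th)
for y in (-.175,.1,.175):
  for th in (.537,.81): print(y,th,proj(P,W,edge(th,y)).round(0))
d=cv2.absdiff(im,old[2]).max(2)>25
print("changed near right far corner (cols 380-420):",[(r,int(d[r:r+10,380:420].sum())) for r in range(100,220,10)])
print(robot.sense()["time_s"])
E
```

```text
0.75 [-0.6 -0.5  0.1]
0.85 [-0.2 -0.1  0.1]
-0.175 0.537 [400. 145.]
-0.175 0.81 [385. 167.]
0.1 0.537 [307. 112.]
0.1 0.81 [294. 131.]
0.175 0.537 [286. 104.]
0.175 0.81 [273. 122.]
changed near right far corner (cols 380-420): [(100, 0), (110, 0), (120, 0), (130, 4), (140, 124), (150, 27), (160, 26), (170, 127), (180, 78), (190, 22), (200, 5), (210, 0)]
33.5
```

```bash
python3 - <<'E'
from h import *
import pickle
old=pickle.load(open("L.pkl","rb"))[1]
P,W,im=cam("scene")
g=lambda a:cv2.cvtColor(a,cv2.COLOR_BGR2GRAY)
for c in ((404,150),(404,190),(385,140),(300,118)):
    t=g(old[2])[c[1]-9:c[1]+10,c[0]-9:c[0]+10];x0,y0=c[0]-40,c[1]-40
    r=cv2.matchTemplate(g(im)[y0:c[1]+50,x0:c[0]+40],t,cv2.TM_CCOEFF_NORMED);_,v,_,l=cv2.minMaxLoc(r)
    print(c,"->",(l[0]+x0+9,l[1]+y0+9),round(v,2))
for x in (395,405): print(x,"old",g(old[2])[120:205:4,x].tolist(),"\n  new",g(im)[120:205:4,x].tolist())
print("eye proj .537",proj(P,W,eye(.537)),"hook now",proj(P,W,eye(.85)))
b=g(im)[80:220,270:420];print(robot.sense()["width"],robot.sense()["torque"])
E
```

```text
(404, 150) -> (390, 173) 0.6
(404, 190) -> (386, 184) 0.71
(385, 140) -> (363, 160) 0.91
(300, 118) -> (303, 144) 0.84
395 old [116, 112, 110, 110, 111, 115, 152, 154, 95, 98, 95, 99, 97, 101, 100, 99, 96, 98, 102, 111, 113, 113] 
  new [115, 115, 112, 107, 109, 113, 112, 114, 110, 106, 105, 111, 110, 123, 133, 121, 120, 86, 92, 81, 114, 114]
405 old [112, 114, 114, 111, 123, 129, 116, 115, 113, 103, 121, 118, 120, 119, 107, 95, 102, 98, 98, 99, 111, 108] 
  new [113, 114, 111, 115, 128, 130, 114, 114, 117, 107, 124, 118, 118, 112, 119, 127, 127, 135, 121, 103, 92, 114]
eye proj .537 [332.95501224 143.3594083 ] hook now [322.31519427 164.66755107]
0.017416210379877957 [-0.5715197  -0.04384641 -0.01220863]
```

The far corner of the hatch moved from (404,150) to (390,173), as predicted for about 0.82 rad, so it is hooked and swinging. I'll carry on while reading raw force and torque, since the reading is suspiciously low.

```bash
python3 - <<'E'
from h import *
f0=np.load("f0.npy");print("f0",f0.round(2))
def rd(n=4):
    F=[];T=[];J=[]
    for _ in range(n): robot.dwell(.02);s=robot.sense();F.append(s["contact_force"]);T.append(s["torque"]);J.append(s["joint_efforts"])
    return np.mean(F,0).round(2),np.mean(T,0).round(3),np.mean(J,0).round(2)
for th in (.85,.95,1.05):
    robot.servo_line(tcp_for(eye(th)),vel=.06);print(th,*rd(),robot.sense()["width"])
s=robot.sense();print(s["time_s"],np.linalg.norm(s["eef_pos"]-tcp_for(eye(1.05))))
E
```

```text
f0 [ 0.23  0.11 -1.29]
0.85 [ 0.38 -0.09 -1.38] [-0.603 -0.074 -0.01 ] [ 0.000e+00 -6.429e+01 -2.181e+01  3.960e+00  4.020e+00  3.000e-02] 0.017744130247263293
0.95 [-0.12  0.16 -1.09] [-0.551 -0.053  0.011] [-2.400e-01 -6.483e+01 -1.995e+01  3.770e+00  4.120e+00 -3.000e-02] 0.01752427524233861
1.05 [-0.15 -0.24 -0.68] [-0.491 -0.096  0.063] [-2.900e-01 -6.591e+01 -1.826e+01  3.560e+00  4.100e+00 -1.000e-02] 0.017642239071564356
34.9 0.00017669202006740433
```

```bash
python3 - <<'E'
from h import *
import pickle
old=pickle.load(open("L.pkl","rb"))[1]
P,W,im=cam("scene")
g=lambda a:cv2.cvtColor(a,cv2.COLOR_BGR2GRAY).astype(int)
def edge(th,y): return H+E0off+EY*y-EX*(.208*np.sin(th)+.0)+EZ*.208*np.cos(th)
# along the arc of the free edge at several y: brightness vs theta, old and new
for y in (-.165,-.14,-.1,.1,.14):
    for nm,a in (("old",old[2]),("new",im)):
        v=[]
        for th in np.arange(.4,1.3,.05):
            q=proj(P,W,edge(th,y)-EX*.008*np.cos(th)-EZ*.008*np.sin(th)).round().astype(int); v.append(int(g(a)[q[1]-1:q[1]+2,q[0]-1:q[0]+2].mean()))
        print(y,nm,v)
P,W,im=cam("wrist")
cv2.imwrite("pics/w_now.png",im);cv2.imwrite("pics/s_now.png",cam("scene")[2])
E
```

```text
-0.165 old [119, 100, 138, 145, 96, 96, 97, 97, 98, 99, 100, 99, 109, 111, 112, 111, 99, 109]
-0.165 new [119, 103, 109, 111, 112, 116, 114, 113, 116, 128, 128, 133, 142, 115, 114, 113, 101, 110]
-0.14 old [113, 116, 151, 149, 97, 98, 97, 98, 97, 100, 100, 99, 108, 112, 112, 114, 115, 117]
-0.14 new [115, 117, 117, 118, 115, 120, 115, 108, 110, 129, 129, 134, 143, 115, 114, 115, 118, 120]
-0.1 old [127, 119, 137, 148, 98, 99, 99, 100, 100, 101, 99, 98, 108, 103, 96, 96, 112, 134]
-0.1 new [128, 122, 106, 108, 117, 119, 117, 112, 111, 114, 130, 122, 141, 113, 96, 99, 115, 136]
0.1 old [113, 106, 135, 147, 96, 98, 98, 98, 41, 50, 49, 53, 79, 127, 54, 54, 52, 53]
0.1 new [115, 109, 115, 77, 40, 36, 39, 42, 41, 40, 39, 52, 127, 116, 114, 115, 117, 115]
0.14 old [34, 38, 122, 146, 96, 98, 94, 51, 48, 60, 97, 114, 112, 80, 32, 31, 31, 31]
0.14 new [35, 36, 39, 36, 37, 45, 99, 54, 50, 59, 100, 121, 123, 107, 108, 113, 113, 116]
```

The bright free edge moved from 0.52 to about 1.0 rad along its arc, with the hook commanded to 1.05. So the hatch is following and the pull is just small. Now the fine steps onto the latch, watching the force.

```bash
python3 - <<'E'
from h import *
f0=np.load("f0.npy")
def tang(th): 
    t=eye(th+.01)-eye(th-.01);return t/np.linalg.norm(t)
def rd(th,n=2):
    F=[]
    for i in range(n):
        if i: robot.dwell(.01)
        F.append(np.array(robot.sense()["contact_force"])-f0)
    F=np.mean(F,0);return -F@tang(th),F
robot.servo_line(tcp_for(eye(1.12)),vel=.06);robot.servo_line(tcp_for(eye(1.19)),vel=.05)
th=1.19;mx=0;log=[]
while th<1.5 and robot.sense()["time_s"]<50:
    a,F=rd(th);log.append((round(th,3),round(a,1)))
    if a>16.5: print("HIGH");break
    if mx>8 and a<.55*mx: print("SNAP");break
    mx=max(mx,a)
    th+=.0085 if a<6 else .005
    robot.servo_line(tcp_for(eye(th)),vel=.03)
print(log);print(F.round(1),robot.sense()["time_s"],robot.sense()["torque"])
E
```

```text
SNAP
[(1.19, np.float64(1.3)), (1.198, np.float64(3.8)), (1.207, np.float64(3.9)), (1.215, np.float64(3.7)), (1.224, np.float64(4.0)), (1.232, np.float64(3.4)), (1.241, np.float64(4.6)), (1.249, np.float64(3.8)), (1.258, np.float64(3.6)), (1.266, np.float64(3.5)), (1.275, np.float64(4.0)), (1.283, np.float64(4.7)), (1.292, np.float64(3.7)), (1.3, np.float64(4.2)), (1.309, np.float64(6.8)), (1.314, np.float64(9.4)), (1.319, np.float64(11.8)), (1.324, np.float64(12.9)), (1.329, np.float64(13.4)), (1.334, np.float64(13.6)), (1.339, np.float64(13.5)), (1.344, np.float64(11.3)), (1.349, np.float64(5.4))]
[0.7 3.4 5.3] 41.5 [ 0.49820898 -0.25618276 -0.08307851]
```

It peaked at 13.6 N, then snapped down to 5 N. Next I ease off, check that the load goes to zero with the hatch still down, and withdraw.

```bash
python3 - <<'E'
from h import *
f0=np.load("f0.npy")
for th in (1.332,1.315):
    robot.servo_line(tcp_for(eye(th)),vel=.04);print(th,(force(3)-f0).round(1))
P,W,im=cam("scene");g=cv2.cvtColor(im,cv2.COLOR_BGR2GRAY).astype(int)
def edge(th,y): return H+E0off+EY*y-EX*.208*np.sin(th)+EZ*.208*np.cos(th)
for y in (-.165,-.14,-.1):
    v=[]
    for th in np.arange(.9,1.5,.05):
        q=proj(P,W,edge(th,y)-EX*.008*np.cos(th)-EZ*.008*np.sin(th)).round().astype(int);v.append(int(g[q[1]-1:q[1]+2,q[0]-1:q[0]+2].mean()))
    print(y,v)
h=eye(1.315)
for b in (.012,.024,.036,.055):
    robot.servo_line(tcp_for(h-b*PDW),vel=.06);f=force(2)-f0;print(b,f.round(1))
    if np.linalg.norm(f)>6: print("CATCH");break
print(robot.sense()["time_s"])
E
```

```text
1.332 [-0.1  0.   0.6]
1.315 [0.2 0.5 0.6]
-0.165 [128, 107, 121, 106, 105, 174, 185, 183, 132, 115, 103, 114]
-0.14 [128, 108, 121, 106, 106, 173, 183, 183, 132, 116, 120, 115]
-0.1 [129, 111, 122, 107, 106, 174, 182, 186, 131, 124, 120, 127]
0.012 [ 0.1 -0.6 -0.2]
0.024 [ 0.6 -0.4 -0.4]
0.036 [-0.4 -0.2 -0.4]
0.055 [-0.2  0.3  0.8]
43.8
```

The load is zero at rest, the edge sits near 1.2–1.25 on this scale, and the prong came out without catching. Next I back off, measure any pole slip in the grip by casting the grip's mask axis onto the pole's plane, and lay the pole down in its old place.

```bash
python3 - <<'E'
from h import *
s=robot.sense();robot.servo_line(np.array(s["eef_pos"])-.1*EX,vel=.15);robot.dwell(.1)
def slip():
    s=robot.sense();T=np.array(s["eef_pos"]);R=rot(s["tool_rot"]);P,W,im=cam("scene")
    m=orange(im);n,l,st,ce=cv2.connectedComponentsWithStats(m)
    q=proj(P,W,T+R@(BT+[-.18,0,0]));k=[i for i in range(1,n) if st[i,4]>60]
    i=min(k,key=lambda i:np.linalg.norm(ce[i]-q));print(q,st[i],ce[i])
    ys,xs=np.nonzero(l==i);vx,vy,x0,y0=cv2.fitLine(np.column_stack([xs,ys]).astype(np.float32),cv2.DIST_L2,0,.01,.01).ravel()
    a=[R.T@(onplane(P,W,(x0+t*vx,y0+t*vy),R[:,1],R[:,1]@T)-T) for t in (-12,12)]
    d=a[1]-a[0];d*=np.sign(d[0]);print("tool pts",np.round(a,4));return np.arctan2(d[2],d[0])
print("slip",slip(),robot.sense()["width"])
ph=1.823;d=np.array([np.cos(ph),np.sin(ph),0]);g=np.array([.4588,-.0706,0])+.042*d
robot.movep(g+[0,0,.075],quat(toolR(ph,0)));robot.dwell(.1)
print("slip",slip(),robot.sense()["time_s"],robot.sense()["torque"],robot.sense()["contact_force"])
E
```

```text
[230.40683845 261.04058405] [217 247  25  34 329] [229.12765957 263.41945289]
tool pts [[-0.1157  0.     -0.0297]
 [-0.0597 -0.     -0.0288]]
slip 0.0162651639362779 0.017812427100111772
[239.84293873 282.48065205] [225 256  36  43 494] [242.87044534 278.68218623]
tool pts [[-0.1008 -0.     -0.0301]
 [-0.0365 -0.     -0.0326]]
slip -0.03903331105686502 45.775 [-0.02040804 -0.13075015  0.0024807 ] [-0.35025395 -0.49757099 -0.9803088 ]
```

The slip is negligible. Setting the pole down with a contact guard, then releasing it.

```bash
python3 - <<'E'
from h import *
ph=1.823;d=np.array([np.cos(ph),np.sin(ph),0]);g=np.array([.4588,-.0706,0])+.042*d
f0=force(3)
robot.servo_line(g+[0,0,-.010],vel=.08)
for z in (-.013,-.0155,-.0175,-.0185,-.019):
    robot.servo_line(g+[0,0,z],vel=.04);f=force(2)-f0;print(z,f.round(1))
    if f[2]>4: break
robot.move_gripper(.05);robot.dwell(.2)
robot.servo_line(g+[0,0,.06],vel=.12);robot.dwell(.1)
s=robot.sense();print(s["width"],s["time_s"])
P,W,im=cam("wrist");m=orange(im);m[320:]=0
c=max(cv2.findContours(m,0,2)[0],key=cv2.contourArea);print(cv2.minAreaRect(c),[onz(P,W,q,.022).round(3) for q in cv2.boxPoints(cv2.minAreaRect(c))])
P,W,im=cam("scene");g_=cv2.cvtColor(im,cv2.COLOR_BGR2GRAY).astype(int)
n,l,st,ce=cv2.connectedComponentsWithStats(orange(im))
print([(st[i].tolist(),ce[i].round(1).tolist()) for i in range(1,n) if st[i,4]>100 and 190<ce[i][0]<300 and ce[i][1]>200])
for y in (-.165,-.1):
    v=[]
    for th in np.arange(.9,1.5,.05):
        p=H+E0off+EY*y-EX*(.208*np.sin(th)+.008*np.cos(th))+EZ*(.208*np.cos(th)-.008*np.sin(th))
        q=proj(P,W,p).round().astype(int);v.append(int(g_[q[1]-1:q[1]+2,q[0]-1:q[0]+2].mean()))
    print(y,v)
# others vs start picture
o=cv2.imread("pics/scene0.png")
for nm,(a,b,c_,d_) in dict(jar=(330,180,358,224),cezve=(388,214,412,248),coaster=(345,330,398,370)).items(): print(nm,cv2.absdiff(o,im)[b:d_,a:c_].mean().round(1))
E
```

```text
-0.013 [ 0.1  0.7 -0.5]
-0.0155 [-0.7 -0.1  0.2]
-0.0175 [0.1 0.  0.1]
-0.0185 [-0.3  0.   0.2]
-0.019 [-2.5  0.2  9.1]
0.049925656717181105 50.2333
((324.0, 268.0), (82.0, 28.0), 90.0) [array([ 0.437, -0.014,  0.022]), array([ 0.452, -0.01 ,  0.022]), array([ 0.465, -0.058,  0.022]), array([ 0.449, -0.062,  0.022])]
[([229, 285, 40, 46, 509], [248.5, 307.9])]
-0.165 [116, 95, 105, 119, 120, 184, 178, 171, 120, 113, 103, 113]
-0.1 [130, 98, 107, 107, 120, 185, 183, 183, 130, 125, 119, 126]
jar 28.6
cezve 3.7
coaster 3.8
```

```bash
python3 - <<'E'
from h import *
print(robot.job_done())
E
```

```text
the job is handed in; nothing more can be done
None
```

I handed the job in at about 50 s: the hatch snapped into its latch at a 13.6 N peak pull and stayed down unloaded, and the pole lies flat in its old spot on the ledge; the jar's picture region changed, probably because the lowered hatch now shades or covers it, and I saw no sign it was touched.

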